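Crank the lab lift up to its stop

TASK

Fit the loose crank onto the lab lift's square shaft, feeling gently for the angle at which it drops fully home, then wind it clockwise (seen from above) by its red knob until the stage with the glass beaker has come up against its top stop. Do not ram the crank or force the lift past its stop, keep the beaker standing on the stage, leave the mug and flask alone, and leave the crank seated on the shaft.

Things in the scene. Friction and masses are not known exactly. Their poses are not given: they have to be found in the camera images.
- lift: Lab lift, fixed: dark base plate 130 x 345 x 12 mm, blue gearbox 84 x 84 x 48 mm with the upright square drive shaft; 200 mm beside it (along the lift's own +y) the aluminium stage with the beaker, on two steel posts (tops 140 mm up) with red stop collars. Origin: on the worktop surface, on the shaft's axis; z up. Its place and yaw vary.
- shaft_tip (a point): On the shaft's axis at the top of the square shaft, 73 mm above the worktop; does not turn with the shaft. Shaft: 12 mm square, 20 mm out of a round 60 mm boss, upper 3 mm tapering to 8 mm square. The square's angle differs every time and is NOT reported: find it by feel (press lightly, lift a little, turn a small step, at most a quarter turn in all) or by eye.
- shaft_seat (a point): On the shaft's axis on top of the aluminium boss, 53 mm above the worktop, where the crank's hub rests when fully home. Orientation is the lift's.
- crank_grip (a point): Centre of the black grip block on the loose crank's hub: 32 mm along the arm, 22 mm across it, 36 mm high, centre 48 mm above the hub's mouth. At the start the crank stands upright on the worktop on its hub, mouth down. x along the arm to the knob, z up. Crank about 0.25 kg, balanced near the hub's axis; hub 36 x 36 x 27 mm; arm 18 mm wide, top 33 mm above the mouth.
- crank_mouth (a point): Centre of the square socket's mouth, underside of the crank's hub; axes as crank_grip. Socket 13.4 mm wide, 22 mm deep, sides parallel and square to the arm: slips on the shaft within about 5 degrees of the right angle, four angles to the turn. At a wrong angle it stays 18 to 20 mm above home; if it binds part-way (4 to 16 mm above home), turn it back and forth by 5 degrees under some 10 N.
- crank_knob (a point): Middle of the crank's red knob, 60 mm along the crank's x from the hub's axis and 55 mm above the hub's mouth: upright sleeve 22 mm in diameter, 38 mm high (36 to 74 mm above the mouth), steel cap to 77 mm. The sleeve spins freely: it can be held without turning the hand while it goes round; keep the fingertips above the arm (33 mm) then, as it swings under them.
- stage (a joint): Height of the stage above its lowest position (m): 0.006 to 0.018 at the start, 0.045 at the top stop. Rises 18 mm for each clockwise turn of the shaft seen from above; turning takes 0.12 N m (2 N at the knob); it stays where it is left. Past the stop the shaft is springy, 2.5 N m per rad: about 10 N at the knob 0.2 rad past it, over 20 N at 0.5 rad.
- crank: The loose crank; origin at the centre of the socket's mouth, axes as crank_grip.
- mug: White mug with a handle, 92 x 127 x 95 mm, standing at the back right, not needed. Origin: centre of its underside.
- flask: Glass conical flask, 69 mm wide, 125 mm high, standing at the back, not needed. Origin: centre of its underside.
- beaker_mid (a point): Centre, half-way up, of the empty glass beaker (78 x 75 x 94 mm) that stands loose on the stage (110 x 100 mm, its top 50 mm above the worktop at its lowest).
- beaker: The same beaker; origin at the centre of its underside, z up.
Things that resemble listed ones, but are neither listed nor needed, are in the scene too. What is shaped like the beaker but green is not meant.

How it is judged:
On the way, in this order (a step that is already met when the one before it is completed fails the run):
1. the crank is fully home on the square shaft (z of crank_mouth in the frame of shaft_seat below 0.003 m and horizontal distance between crank_mouth and shaft_seat below 0.003 m), for 0.2 s.
2. the stage has been wound up against its top stop (value of joint stage above 0.0435 m), for 0.1 s.
At the end, for the whole second after the job is handed in: The stage is up against its top stop (within 1.5 mm), the beaker stands upright and at rest on it, and the crank is left, still, fully home on the square shaft (hub within 4 mm of the boss and of the axis) (value of joint stage above 0.0435 m and z of crank_mouth in the frame of shaft_seat below 0.004 m and horizontal distance between crank_mouth and shaft_seat below 0.004 m and linear speed of each of crank, beaker below 0.02 m/s and z of beaker in the frame of lift above 0.09 m and angle between beaker's own z axis and vertical below 0.1 rad); the robot touches nothing.
It fails at once if the crank is rammed on the shaft with more than 40 N while it is not yet home (contact force between crank and lift above 40 N and z of crank_mouth in the frame of shaft_seat above 0.006 m).
It fails at once if the lift is forced more than 1.5 mm past its stop (value of joint stage above 0.0465 m).
It fails at once if the mug is shifted (distance of mug from where it was at the start of the episode above 0.03 m).
It fails at once if the flask is shifted (distance of flask from where it was at the start of the episode above 0.03 m).
It fails at once if the beaker tips (angle between beaker's own z axis and vertical above 0.3 rad).
It also fails if it takes over 72 s, if anything falls off the work surface, if the arm or the gripper's body presses on something with over 40 N, if the wrist force passes 120 N, or if a joint passes its speed limit or range.

ROBOT

A 7-joint arm with a two-finger parallel gripper is mounted at the origin on a cart in front of the work surface, level with it; the furniture and walls round the work are solid. World frame = base frame: x ahead of the robot, y to its left, z up, the work surface at z = 0. Lengths are in m, angles in rad, forces in N, time in s.
With the tool pointing down it reaches from about 0.375 to 0.925 m from the base axis. Payload 3.1 kg.
Tool frame: the origin (TCP) lies midway between the tips of the shut fingers; the grasp point (between the pads) lies 19 mm behind it (manip.grip_depth is the z of the grasp point in the tool frame, in m); z points along the fingers, y is the line along which they close (so a half turn about z gives the same grasp; the last joint's range is limited). The gripper opens to 85 mm and grips with 20 to 120 N. Pads are 22 mm wide; open, the fingers measure 114 mm over their backs; the gripper's body (76 mm by 85 mm) begins 54 mm behind the grasp point. The pads swing forward as they close: fully open they stand 13 mm farther back than shut.
Start: joints at [-1.447, 0.383, 0.044, 1.598, -0.018, 1.161, -0.05], TCP at [0.143, 0.634, 0.231] pointing down, gripper open.
Joint ranges: [-2.61, 2.61], [-0.41, 2.15], [-1.48, 1.57], [0, 2.5], [-1.57, 4.71], [0.05, 1.97], [-2.85, 2.85]. Speed limits (rad/s): [2.79, 2.79, 3.14, 3.14, 3.14, 3.14, 3.14].

INTERFACE

Orientations are given as a rotation vector (axis times angle).
In Python, from workcell import readout, read_camera, camera_model, close_job, manip gives the robot as it stands. The module is installed in compiled form; this text tells all that it offers.
- The arm moves only by the tool send_rows, never from a script. Its argument "rows" is a list of rows, each a list of 3 entries, a list of its own where there are three numbers: the shift along the tool's x, y, z as a fraction of full scale, then the turn, a rotation vector about the tool's x, y, z as a fraction of full scale, then the closure, from -1 (fully open) to 1 (shut), so that 0 is half open. In form: [[[x, y, z], [ax, ay, az], fingers], ...]. A call has 1 to 12 rows; each row is the pose to reach, as a shift and turn from the pose commanded when the call began, along the tool's axes at that moment, turning the shorter way round; what a row does not reach only later rows make up. Full scale, the value 1, is 500 mm for a shift and 180 degrees for a turn. A row lasts 1/8 s, in which the tool goes at most 62.5 mm and 10.7 degrees, less where a joint would pass 70% of its speed; a pose out of reach is approached as far as the arm can. A call with a number of a shift or a turn outside -1 to 1 is refused whole. A call with a gripper value outside its range is refused whole. The fingers move at their own pace and stop on an object; "grip_force" is the grip in N (left out, the last holds). Time passes only in rows, so rows that repeat a pose let the fingers close. It gives the time, the measured TCP pose, the force, the opening and the grip force at its end, in the units of the state.
- readout.get_state(): the state, without advancing time (a new reading comes with each control period).
- read_camera(name): name is "side" or "top" or "wrist"; returns the picture (480x640x3 uint8, red, green, blue); there is no depth.
- camera_model(name): a dict with "camera_matrix" (3x3 intrinsics, pixels), "R" (3x3) and "t" (3): a world point X has camera coordinates R X + t; the wrist camera has in their place "hand_eye" (4x4, takes a point from camera to tool coordinates, whose origin is the TCP and whose axes are the flange's). Camera axes: x right, y down, z forward; pixel columns grow to the right and rows downward; lengths in m; the calibration is good to about 2 mm. The wrist camera is an equidistant fisheye: a pixel r from the principal point sees the ray r / f radians off the axis. A picture is of the moment at which its call begins: read the wrist's pose just before it. camera_model takes no time and is no camera call.
- close_job(): hands the job in; it is judged then, once.
The state is a dict: "clock": time; "q": joint angles; "dq": joint speeds; "effort": joint torques, N m; "tcp_pos": TCP position; "tcp_rot": TCP orientation; "ft_force": force on the tool from outside, world axes, zero at the start; "moment": the same for the moment, N m; "gripper_width": finger opening in m; "finger_force": force on a finger pad.
Only numpy, scipy, OpenCV 4.12 (cv2) and the standard library are available. Lean on these libraries where they do the work, as an engineer would, in place of code of your own. Each camera call takes 0.05 s, during which the arm holds its last target. There are 200 camera calls.

## Working session

There is one attempt and no reset: what is moved stays moved. The work goes in short steps, Python scripts to look and compute and a tool call to move; the robot and the scene stay as the last step left them, time stands still between calls to the robot, and variables do not carry over. Pictures are saved under pics/ and viewed, at most 10 in all, crops included, and the job is handed in when it is done.

Besides the shell and the picture viewer there is one more tool, called after "Call:" as a command line: name --argument value ..., lists and objects as JSON in quotes. send_rows: Moves the arm, as the interface text tells. Shift numbers are shares of 500 mm and turn numbers shares of 180 degrees, none past 1 either way. Its arguments: {"type":"object","properties":{"rows":{"type":"array","items":{"type":"array"}},"grip_force":{"type":"number"}},"required":["rows"]}

```bash
mkdir -p pics
python3 - <<'E'
from workcell import *
import cv2,numpy as np
np.set_printoptions(precision=4,suppress=True)
s=readout.get_state();print(s)
print(manip.grip_depth)
for n in("side","top","wrist"):
    print(n,camera_model(n)); cv2.imwrite(f"pics/{n}0.png",read_camera(n)[:,:,::-1])
E
```

```text
{'clock': 0.0, 'q': array([-1.4468,  0.3839,  0.0438,  1.5996, -0.0179,  1.1612, -0.0499]), 'dq': array([-0.001 , -0.0005,  0.0001, -0.0006, -0.0004,  0.    , -0.001 ]), 'effort': array([ -0.0001, -43.3466,   1.0248, -24.9514,   0.0107,   0.0112,
         0.    ]), 'tcp_pos': array([0.1428, 0.6331, 0.2298]), 'tcp_rot': array([-0.3475, -3.1222,  0.0042]), 'ft_force': array([-1.1048, -0.7588,  0.9959]), 'moment': array([ 0.0145,  0.0372, -0.012 ]), 'finger_force': 0.0, 'gripper_width': 0.08549780717502568}
-0.0187
side {'camera_matrix': array([[590.5794,   0.    , 326.9428],
       [  0.    , 590.5794, 243.79  ],
       [  0.    ,   0.    ,   1.    ]]), 'R': array([[ 0.0031, -0.9999, -0.0133],
       [-0.4297,  0.0107, -0.9029],
       [ 0.903 ,  0.0085, -0.4296]]), 't': array([0.1312, 0.3455, 1.2133])}
top {'camera_matrix': array([[547.3283,   0.    , 328.7272],
       [  0.    , 547.3283, 252.6219],
       [  0.    ,   0.    ,   1.    ]]), 'R': array([[-0.0186, -0.9998,  0.0102],
       [-0.7908,  0.0085, -0.612 ],
       [ 0.6117, -0.0194, -0.7908]]), 't': array([0.1221, 0.4941, 1.8058])}
wrist {'camera_matrix': array([[371.6483,   0.    , 313.4046],
       [  0.    , 371.6483, 246.7148],
       [  0.    ,   0.    ,   1.    ]]), 'hand_eye': array([[ 0.0008, -0.9551, -0.2964,  0.0746],
       [ 1.    ,  0.0009, -0.0002, -0.0001],
       [ 0.0004, -0.2964,  0.9551, -0.1431],
       [ 0.    ,  0.    ,  0.    ,  1.    ]])}
```

View pics/side0.png

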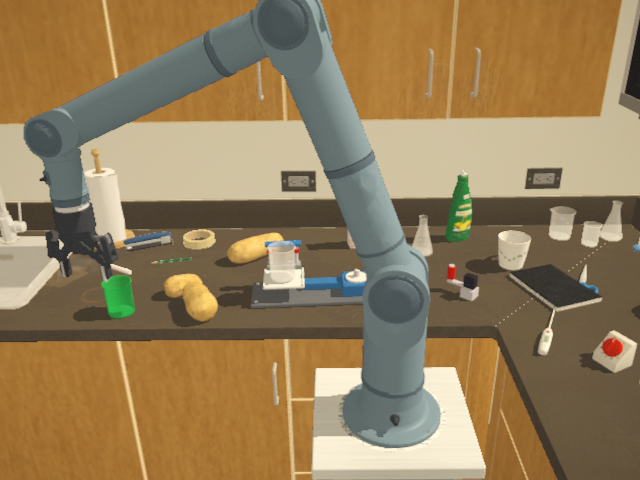

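View pics/top0.png

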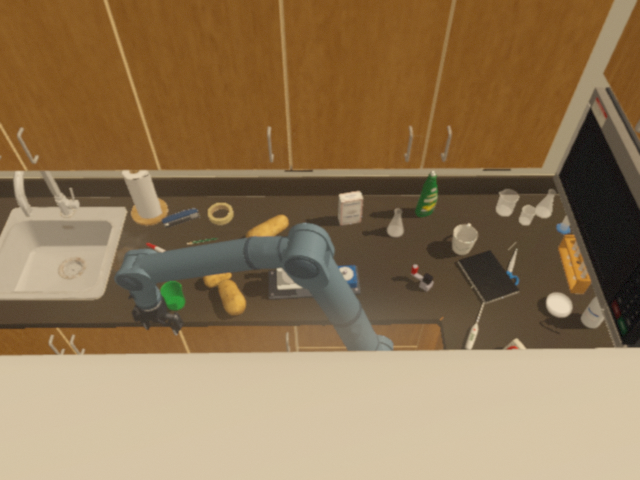

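The side view shows the crank's black block at (471,281) with its knob at (451,272), the shaft boss at about (355,273), and the beaker at (282,262). In the top view the crank is at (427,280) and the shaft at about (347,272).

```bash
cat > h.py <<'E'
from workcell import *
import cv2,numpy as np
from scipy.spatial.transform import Rotation as Ro
np.set_printoptions(precision=4,suppress=True)
def atz(n,px,z):
    m=camera_model(n);R=m["R"];t=m["t"]
    d=R.T@np.linalg.inv(m["camera_matrix"])@[px[0],px[1],1];c=-R.T@t
    return c+d*(z-c[2])/d[2]
def pose(s=None):
    s=s or readout.get_state()
    T=np.eye(4);T[:3,:3]=Ro.from_rotvec(s["tcp_rot"]).as_matrix();T[:3,3]=s["tcp_pos"];return T
def watz(T,px,z):
    m=camera_model("wrist");K=m["camera_matrix"]
    v=np.array([px[0]-K[0,2],px[1]-K[1,2]])/K[0,0];r=np.linalg.norm(v)
    d=np.r_[np.sin(r)*v/max(r,1e-9),np.cos(r)];M=T@m["hand_eye"]
    d=M[:3,:3]@d;c=M[:3,3];return c+d*(z-c[2])/d[2]
def wpix(T,X):
    m=camera_model("wrist");K=m["camera_matrix"];p=np.linalg.inv(T@m["hand_eye"])@np.r_[X,1]
    n=np.hypot(p[0],p[1]);th=np.arctan2(n,p[2]);return K[:2,2]+K[0,0]*th*p[:2]/n
def move(T,pos,yaw=None):
    "rows numbers: yaw = world direction angle of tool x, tool pointing down"
    R=T[:3,:3]
    sh=R.T@(np.array(pos)-T[:3,3])/0.5
    out=[sh]
    if yaw is not None:
        x=np.array([np.cos(yaw),np.sin(yaw),0]);z=np.array([0,0,-1.]);G=np.c_[x,np.cross(z,x),z]
        out.append(Ro.from_matrix(R.T@G).as_rotvec()/np.pi)
    return out
E
python3 - <<'E'
from h import *
print("block",atz("side",(471,281),.05),atz("top",(428,280),.05))
print("knob",atz("side",(451,272),.055),atz("top",(416,271),.055))
print("shaft",atz("side",(355,274),.06),atz("top",(347,272),.06))
T=pose();print(T)
print(move(T,[.6,-.2,.3],0))
E
```

```text
block [ 0.4576 -0.2591  0.05  ] [ 0.4537 -0.2575  0.05  ]
knob [ 0.5009 -0.2126  0.055 ] [ 0.4921 -0.2162  0.055 ]
shaft [0.4858 0.0546 0.06  ] [0.4868 0.045  0.06  ]
[[-0.9755  0.2199 -0.0004  0.1428]
 [ 0.2199  0.9755 -0.0021  0.6333]
 [-0.0001 -0.0021 -1.      0.2302]
 [ 0.      0.      0.      1.    ]]
[array([-1.2586, -1.4251, -0.1366]), array([-0.0001,  0.001 ,  0.9294])]
```

View pics/wrist0.png

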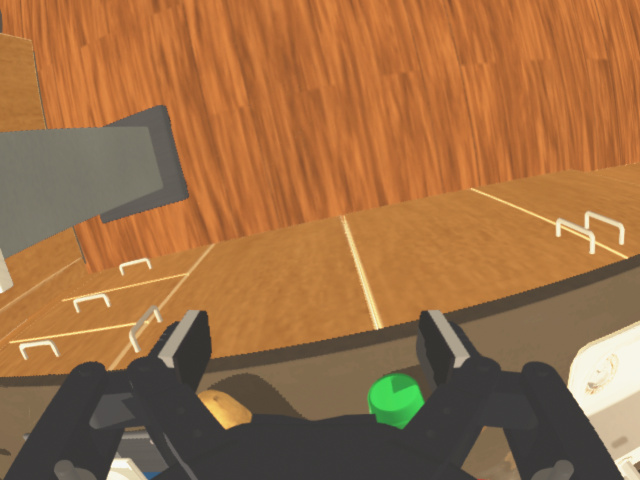

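Run:
```python
from h import *
T=pose()
print(move(T,[.45,.3,.33],2.2),move(T,[.46,.04,.34],1.57))
```

```text
[array([-0.746 , -0.5157, -0.1985]), array([-0.0006,  0.0003,  0.2291])] [array([-0.8798, -1.0186, -0.2175]), array([-0.0005,  0.0005,  0.4297])]
```

Call:
send_rows --rows '[[[-0.74,-0.51,-0.2],[0,0,0.23],-1],[[-0.74,-0.51,-0.2],[0,0,0.23],-1],[[-0.74,-0.51,-0.2],[0,0,0.23],-1],[[-0.74,-0.51,-0.2],[0,0,0.23],-1],[[-0.74,-0.51,-0.2],[0,0,0.23],-1],[[-0.74,-0.51,-0.2],[0,0,0.23],-1],[[-0.74,-0.51,-0.2],[0,0,0.23],-1],[[-0.88,-1,-0.22],[0,0,0.43],-1],[[-0.88,-1,-0.22],[0,0,0.43],-1],[[-0.88,-1,-0.22],[0,0,0.43],-1],[[-0.88,-1,-0.22],[0,0,0.43],-1],[[-0.88,-1,-0.22],[0,0,0.43],-1]]'

```text
clock: 1.65
tcp_pos: [0.4623, 0.0443, 0.3415]
tcp_rot: [-2.232, -2.21, -0.001]
ft_force: [0.4, 0.8, 0.3]
gripper_width: 0.0854
finger_force: 0.0
```

Run:
```python
from h import *
T=pose();print(T);np.save("T1.npy",T)
cv2.imwrite("pics/w1.png",read_camera("wrist")[:,:,::-1])
print(move(T,[.43,-.26,.24],0.85))
```

```text
[[ 0.0099  1.      0.0004  0.4623]
 [ 1.     -0.0099  0.0006  0.0443]
 [ 0.0007  0.0004 -1.      0.3415]
 [ 0.      0.      0.      1.    ]]
[array([-0.6093, -0.0586,  0.2026]), array([ 0.    , -0.0002,  0.2263])]
```

View pics/w1.png

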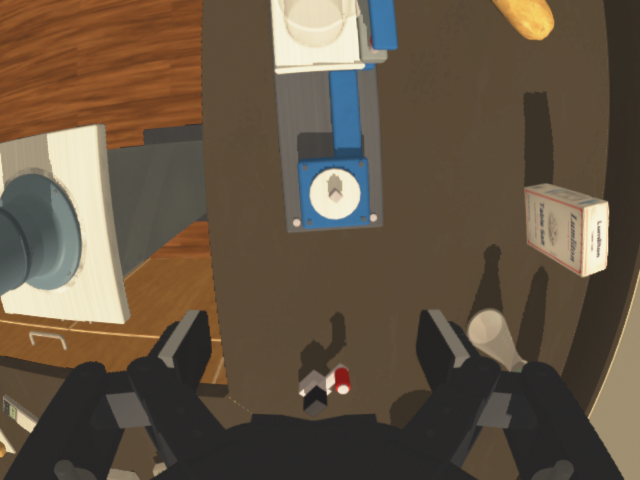

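The lift lies along tool x (about world +y). The boss is centred near (334,193), with the shaft tip near (336,185) looking like a diamond. The crank is at (316,390) and its knob at (341,380).

Run:
```python
from h import *
T=np.load("T1.npy")
print("boss",watz(T,(334,193),.053), "knob",watz(T,(343,388),.077))
print("screws",watz(T,(297,223),.012),watz(T,(373,217),.012))
im=cv2.imread("pics/w1.png")[150:240,285:390]
cv2.imwrite("pics/c1.png",cv2.resize(im,None,fx=6,fy=6,interpolation=cv2.INTER_CUBIC))
print(move(T,[.416,-.3,.24],0.85))
```

```text
boss [0.4878 0.0515 0.053 ] knob [ 0.5021 -0.2114  0.077 ]
screws [0.4418 0.0058 0.012 ] [0.5416 0.0132 0.012 ]
[array([-0.6896, -0.0858,  0.2025]), array([ 0.    , -0.0002,  0.2263])]
```

View pics/c1.png

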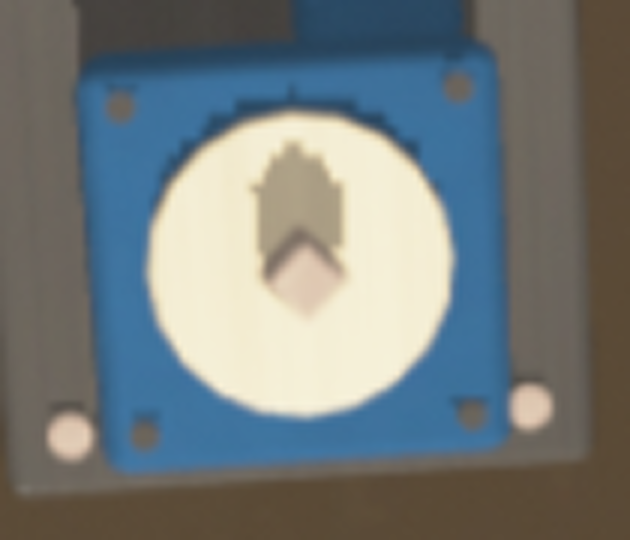

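Call:
send_rows --rows '[[[-0.2,-0.03,0.0],[0,0,0.06],-1],[[-0.4,-0.06,0.1],[0,0,0.12],-1],[[-0.69,-0.09,0.2],[0,0,0.23],-1],[[-0.69,-0.09,0.2],[0,0,0.23],-1],[[-0.69,-0.09,0.2],[0,0,0.23],-1],[[-0.69,-0.09,0.2],[0,0,0.23],-1],[[-0.69,-0.09,0.2],[0,0,0.23],-1],[[-0.69,-0.09,0.2],[0,0,0.23],-1]]'

```text
clock: 2.7
tcp_pos: [0.4171, -0.2941, 0.2408]
tcp_rot: [-2.863, -1.291, 0.001]
ft_force: [0.6, -0.1, 0.2]
gripper_width: 0.0851
finger_force: 0.0
```

Run:
```python
from h import *
T=pose();print(T);np.save("T2.npy",T)
cv2.imwrite("pics/w2.png",read_camera("wrist")[:,:,::-1])
```

```text
[[ 0.6618  0.7496 -0.0012  0.4171]
 [ 0.7496 -0.6618  0.0006 -0.2941]
 [-0.0003 -0.0013 -1.      0.2408]
 [ 0.      0.      0.      1.    ]]
```

View pics/w2.png

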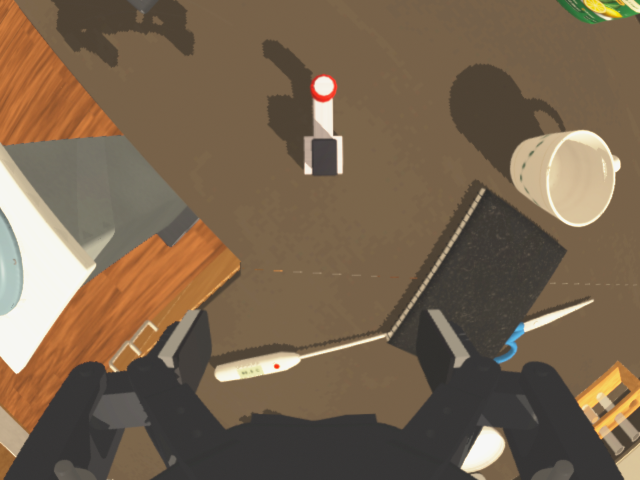

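Now the block top is centred at (324,157) and the knob cap at (323,87). The arm lies almost along tool x, so the crank is nearly aligned with the hand. The shaft square is turned about 48° from world x.

Run:
```python
from h import *
T=np.load("T2.npy")
b=watz(T,(324.5,157),.066);k=watz(T,(323.5,87),.077);d=k-b
print("block",b,"knob",k,np.hypot(*d[:2]),np.degrees(np.arctan2(d[1],d[0])))
T1=np.load("T1.npy");print("tip",watz(T1,(336,195.8),.073))
i1=cv2.imread("pics/w1.png")
y=np.arctan2(d[1],d[0]);T=pose()
u=d[:2]/np.hypot(*d[:2]);c=k[:2]-.06*u;print("c",c)
c=(c+b[:2])/2
print(move(T,[*c,.12],y),move(T,[*c,.035],y))
```

```text
block [ 0.4626 -0.2581  0.066 ] knob [ 0.5005 -0.2132  0.077 ] 0.05872781228102518 49.83898395482475
tip [0.4891 0.0523 0.073 ]
c [ 0.4618 -0.2591]
[array([0.111 , 0.021 , 0.2425]), array([-0.0002, -0.0003, -0.0065])] [array([0.1108, 0.0211, 0.4125]), array([-0.0002, -0.0003, -0.0065])]
```

Call:
send_rows --rows '[[[0.11,0.021,0.2],[0,0,-0.006],-1],[[0.11,0.021,0.24],[0,0,-0.006],-1],[[0.11,0.021,0.3],[0,0,-0.006],-1],[[0.11,0.021,0.36],[0,0,-0.006],-1],[[0.11,0.021,0.413],[0,0,-0.006],-1],[[0.11,0.021,0.413],[0,0,-0.006],-1],[[0.11,0.021,0.413],[0,0,-0.006],1],[[0.11,0.021,0.413],[0,0,-0.006],1],[[0.11,0.021,0.413],[0,0,-0.006],1],[[0.11,0.021,0.413],[0,0,-0.006],1],[[0.11,0.021,0.413],[0,0,-0.006],1],[[0.11,0.021,0.413],[0,0,-0.006],1]]' --grip_force 60

```text
clock: 4.25
tcp_pos: [0.4614, -0.2613, 0.0356]
tcp_rot: [2.852, 1.317, 0.002]
ft_force: [-2.0, 1.5, 7.2]
gripper_width: 0.0214
finger_force: 59.7
```

Run:
```python
from h import *
T=pose();print(T,readout.get_state()["ft_force"])
```

```text
[[ 0.6486  0.7611  0.001   0.4614]
 [ 0.7611 -0.6486  0.0004 -0.2613]
 [ 0.001   0.0005 -1.      0.0356]
 [ 0.      0.      0.      1.    ]] [-2.0145  1.4571  7.1691]
```

Run:
```python
from h import *
T=pose();print(move(T,[.42,-.03,.17]),move(T,[.461,-.261,.17]))
```

```text
[array([ 0.2986, -0.363 , -0.2687])] [array([ 0.0002, -0.0009, -0.2688])]
```

Call:
send_rows --rows '[[[0,0,-0.08],[0,0,0],1],[[0,0,-0.17],[0,0,0],1],[[0,0,-0.27],[0,0,0],1],[[0.08,-0.09,-0.27],[0,0,0],1],[[0.15,-0.18,-0.27],[0,0,0],1],[[0.22,-0.27,-0.27],[0,0,0],1],[[0.3,-0.36,-0.27],[0,0,0],1],[[0.3,-0.36,-0.27],[0,0,0],1],[[0.3,-0.36,-0.27],[0,0,0],1],[[0.3,-0.36,-0.27],[0,0,0],1]]'

```text
clock: 5.5
tcp_pos: [0.421, -0.032, 0.1696]
tcp_rot: [2.854, 1.312, -0.001]
ft_force: [0.6, -0.1, -2.6]
gripper_width: 0.0213
finger_force: 59.9
```

Run:
```python
from h import *
s=readout.get_state();T=pose(s);print(T,s["ft_force"]);np.save("T3.npy",T)
cv2.imwrite("pics/w3.png",read_camera("wrist")[:,:,::-1])
print(wpix(T,[.489,.052,.073]))
```

```text
[[ 0.6511  0.759  -0.0003  0.421 ]
 [ 0.759  -0.6511 -0.0009 -0.032 ]
 [-0.0009  0.0003 -1.      0.1696]
 [ 0.      0.      0.      1.    ]] [ 0.5568 -0.059  -2.6306]
[306.7613  85.2943]
```

View pics/w3.png

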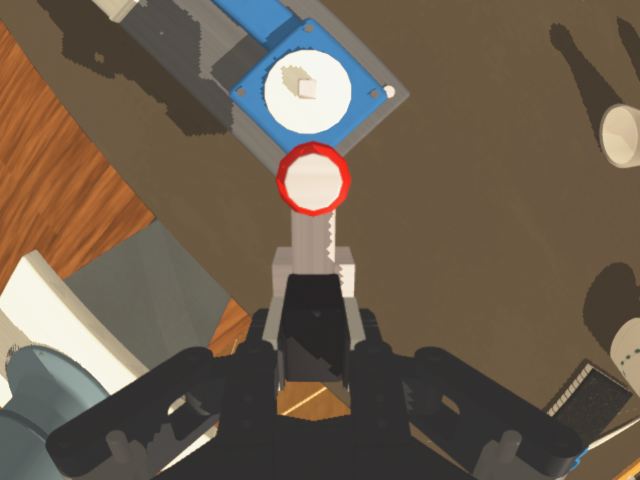

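The shaft square at (307,90) looks nearly aligned with the crank's axes. The boss is centred at (308,92) and the knob cap at (314,182).

Run:
```python
from h import *
T=np.load("T3.npy");im=cv2.imread("pics/w3.png")
def ell(mask,rect):
    m=np.zeros(im.shape[:2],np.uint8);x0,y0,x1,y1=rect;m[y0:y1,x0:x1]=mask[y0:y1,x0:x1]
    c=max(cv2.findContours(m,cv2.RETR_EXTERNAL,cv2.CHAIN_APPROX_NONE)[0],key=cv2.contourArea)
    return cv2.fitEllipse(cv2.convexHull(c))
hsv=cv2.cvtColor(im,cv2.COLOR_BGR2HSV)
w=((hsv[...,1]<90)&(hsv[...,2]>130)).astype(np.uint8)
e=ell(w,(255,40,360,140));print(e);print("boss",watz(T,e[0],.053))
r=(((hsv[...,0]<8)|(hsv[...,0]>172))&(hsv[...,1]>150)).astype(np.uint8)
k=ell(r,(265,135,365,222));print(k)
p=watz(T,k[0],T[2,3]+.0414-.003);print("knob tool",np.linalg.inv(T)@np.r_[p,1])
print("tip",watz(T,(307.5,88.5),.073))
c=im[40:140,255:360];cv2.imwrite("pics/c3.png",cv2.resize(c,None,fx=6,fy=6,interpolation=cv2.INTER_CUBIC))
```

```text
((307.2606506347656, 91.25052642822266), (84.87892150878906, 87.82217407226562), 92.06230926513672)
boss [0.488  0.0508 0.053 ]
((313.097412109375, 178.75282287597656), (72.80503845214844, 75.06393432617188), 93.17395782470703)
knob tool [ 0.0634  0.0008 -0.0385  1.    ]
tip [0.488  0.0501 0.073 ]
```

View pics/c3.png

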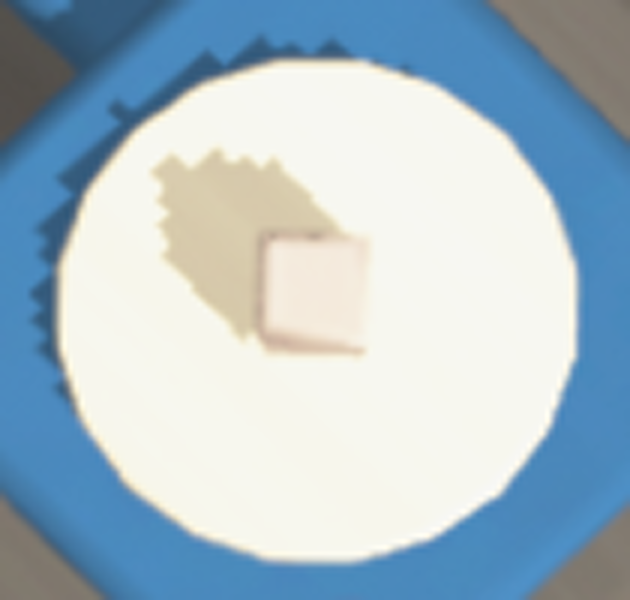

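Run:
```python
from h import *
T=pose();print(move(T,[.4855,.0487,.120],np.radians(46)),move(T,[.4855,.0487,.108]))
```

```text
[array([ 0.2065, -0.0076,  0.0991]), array([0.0001, 0.0003, 0.0186])] [array([ 0.2065, -0.0076,  0.1231])]
```

Call:
send_rows --rows '[[[0.1,-0.004,0.0],[0,0,0.019],1],[[0.206,-0.008,0.04],[0,0,0.019],1],[[0.206,-0.008,0.09],[0,0,0.019],1],[[0.206,-0.008,0.1],[0,0,0.019],1],[[0.206,-0.008,0.1],[0,0,0.019],1],[[0.206,-0.008,0.11],[0,0,0.019],1],[[0.206,-0.008,0.116],[0,0,0.019],1],[[0.206,-0.008,0.12],[0,0,0.019],1],[[0.206,-0.008,0.123],[0,0,0.019],1],[[0.206,-0.008,0.123],[0,0,0.019],1]]'

```text
clock: 6.8
tcp_pos: [0.4848, 0.0508, 0.1082]
tcp_rot: [-2.89, -1.232, 0.0]
ft_force: [-0.8, 0.1, -2.0]
gripper_width: 0.0211
finger_force: 59.9
```

Run:
```python
from h import *
s=readout.get_state();T=pose(s);print(T,s["ft_force"],s["moment"])
```

```text
[[ 0.6926  0.7213 -0.0001  0.4848]
 [ 0.7213 -0.6926  0.0001  0.0508]
 [-0.     -0.0001 -1.      0.1082]
 [ 0.      0.      0.      1.    ]] [-0.8336  0.0651 -2.038 ] [-0.0255  0.0602 -0.0264]
```

Call:
send_rows --rows '[[[-0.002,0.004,-0.004],[0,0,0],1],[[-0.002,0.004,0.0],[0,0,0],1],[[-0.002,0.004,0.003],[0,0,0],1],[[-0.002,0.004,0.006],[0,0,0],1],[[-0.002,0.004,0.008],[0,0,0],1],[[-0.002,0.004,0.008],[0,0,0],1]]'

```text
clock: 7.55
tcp_pos: [0.4857, 0.0488, 0.1042]
tcp_rot: [-2.89, -1.232, -0.0]
ft_force: [-0.0, 0.9, -2.6]
gripper_width: 0.0211
finger_force: 59.9
```

Call:
send_rows --rows '[[[0,0,0.003],[0,0,0],1],[[0,0,0.006],[0,0,0],1],[[0,0,0.008],[0,0,0],1],[[0,0,0.01],[0,0,0],1],[[0,0,0.01],[0,0,0],1]]'

```text
clock: 8.18
tcp_pos: [0.4857, 0.0489, 0.0992]
tcp_rot: [-2.89, -1.232, -0.0]
ft_force: [-0.2, 0.2, -2.4]
gripper_width: 0.0211
finger_force: 59.9
```

Call:
send_rows --rows '[[[0,0,0.004],[0,0,0],1],[[0,0,0.008],[0,0,0],1],[[0,0,0.012],[0,0,0],1],[[0,0,0.015],[0,0,0],1],[[0,0,0.017],[0,0,0],1],[[0,0,0.017],[0,0,0],1]]'

```text
clock: 8.93
tcp_pos: [0.4857, 0.0488, 0.0907]
tcp_rot: [2.89, 1.232, 0.0]
ft_force: [0.6, 0.9, -3.1]
gripper_width: 0.0209
finger_force: 60.0
```

Call:
send_rows --rows '[[[0,0,0.002],[0,0,0],1],[[0,0,0.003],[0,0,0],1],[[0,0,0.004],[0,0,0],1],[[0,0,0.005],[0,0,0],1],[[0,0,0.005],[0,0,0],1]]'

```text
clock: 9.55
tcp_pos: [0.4857, 0.0488, 0.0886]
tcp_rot: [-2.89, -1.231, 0.0]
ft_force: [-1.0, 3.2, 4.3]
gripper_width: 0.0214
finger_force: 60.8
```

The crank is fully home: it sits at the predicted height with light contact. Next I release the block, rise, move over to the knob and grip it.

Call:
send_rows --rows '[[[0,0,-0.002],[0,0,0],-1],[[0,0,-0.002],[0,0,0],-1],[[0,0,-0.002],[0,0,0],-1],[[0,0,-0.002],[0,0,0],-1],[[0,0,-0.07],[0,0,0],-1],[[0,0,-0.14],[0,0,0],-1],[[0.06,0,-0.14],[0,0,0],-1],[[0.127,0,-0.14],[0,0,0],-1],[[0.127,0,-0.14],[0,0,0],-1]]'

```text
clock: 10.68
tcp_pos: [0.5313, 0.0973, 0.1585]
tcp_rot: [2.886, 1.238, 0.003]
ft_force: [-0.3, -0.2, -0.8]
gripper_width: 0.0853
finger_force: 0.0
```

Run:
```python
from h import *
T=pose();np.save("T4.npy",T);im=read_camera("wrist")[:,:,::-1].copy();cv2.imwrite("pics/w4.png",im);print(T)
print(wpix(T,[.5298,.0941,.130]))
cv2.imwrite("pics/side4.png",read_camera("side")[:,:,::-1])
print(move(T,[.5298,.0941,.092]))
```

```text
[[ 0.6895  0.7243  0.0019  0.5313]
 [ 0.7243 -0.6895 -0.0003  0.0973]
 [ 0.0012  0.0016 -1.      0.1585]
 [ 0.      0.      0.      1.    ]]
[313.4354 295.9021]
[array([-0.0069,  0.002 ,  0.133 ])]
```

View pics/w4.png

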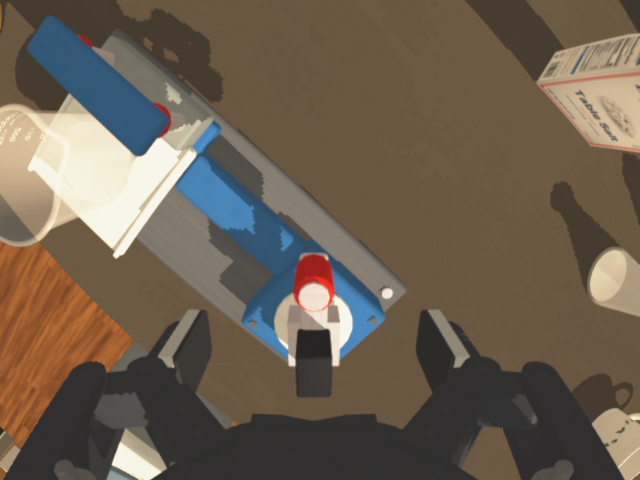

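The crank sits on the boss, and the knob cap at (314,296) is exactly where predicted. The beaker stands on the stage.

Call:
send_rows --rows '[[[-0.007,0.002,0.04],[0,0,0],-1],[[-0.007,0.002,0.09],[0,0,0],-1],[[-0.007,0.002,0.133],[0,0,0],-1],[[-0.007,0.002,0.133],[0,0,0],-1],[[-0.007,0.002,0.133],[0,0,0],1],[[-0.007,0.002,0.133],[0,0,0],1],[[-0.007,0.002,0.133],[0,0,0],1],[[-0.007,0.002,0.133],[0,0,0],1],[[-0.007,0.002,0.133],[0,0,0],1],[[-0.007,0.002,0.133],[0,0,0],1]]' --grip_force 30

```text
clock: 12.02
tcp_pos: [0.5285, 0.0916, 0.0923]
tcp_rot: [-2.89, -1.232, -0.002]
ft_force: [-0.3, 1.5, 1.9]
gripper_width: 0.0206
finger_force: 31.0
```

Run:
```python
from h import *
s=readout.get_state();T=pose(s);np.save("T5.npy",T);print(T,s["ft_force"],s["gripper_width"])
for t in range(0,181,15): print(t,round(.12*(np.cos(np.radians(t))-1),3),round(.12*np.sin(np.radians(t)),3))
```

```text
[[ 0.6925  0.7214  0.0011  0.5285]
 [ 0.7214 -0.6925  0.0006  0.0916]
 [ 0.0012  0.0004 -1.      0.0923]
 [ 0.      0.      0.      1.    ]] [-0.2804  1.478   1.9099] 0.0206451798355079
0 0.0 0.0
15 -0.004 0.031
30 -0.016 0.06
45 -0.035 0.085
60 -0.06 0.104
75 -0.089 0.116
90 -0.12 0.12
105 -0.151 0.116
120 -0.18 0.104
135 -0.205 0.085
150 -0.224 0.06
165 -0.236 0.031
180 -0.24 0.0
```

Call:
send_rows --rows '[[[-0.004,0.031,0],[0,0,0],1],[[-0.016,0.06,0],[0,0,0],1],[[-0.035,0.085,0],[0,0,0],1],[[-0.06,0.104,0],[0,0,0],1],[[-0.089,0.116,0],[0,0,0],1],[[-0.12,0.12,0],[0,0,0],1],[[-0.12,0.12,0],[0,0,0],1]]'

```text
clock: 12.9
tcp_pos: [0.5279, 0.0065, 0.0918]
tcp_rot: [-2.887, -1.228, 0.003]
ft_force: [-3.5, 2.0, 6.1]
gripper_width: 0.0211
finger_force: 31.6
```

```bash
cat > st.py <<'E'
from h import *
s=readout.get_state();T=pose(s);T5=np.load("T5.npy")
c=T5[:3,3]-.06*T5[:3,0]
r=T5[:3,:3].T@(T[:3,3]-c);f=T5[:3,:3].T@s["ft_force"]
a=np.arctan2(r[1],r[0]);tan=np.array([-np.sin(a),np.cos(a)])
print("ang",np.degrees(a),"rad",np.hypot(*r[:2]),"r",r,"f tool",f,"Ftan",f[:2]@tan,"Frad",f[0]*np.cos(a)+f[1]*np.sin(a),s["gripper_width"],T[2,3],s["clock"])
E
python3 st.py
```

```text
ang 91.79824706581836 rad 0.058554339020161425 r [-0.0018  0.0585  0.0004] f tool [-0.9441 -3.897  -6.0716] Ftan 1.0659395530283409 Frad -3.8654135518808 0.02107604509149764 0.09178802200340402 12.9
```

Call:
send_rows --rows '[[[-0.031,-0.004,0],[0,0,0],1],[[-0.06,-0.016,0],[0,0,0],1],[[-0.085,-0.035,0],[0,0,0],1],[[-0.104,-0.06,0],[0,0,0],1],[[-0.116,-0.089,0],[0,0,0],1],[[-0.12,-0.12,0],[0,0,0],1],[[-0.116,-0.151,0],[0,0,0],1],[[-0.104,-0.18,0],[0,0,0],1],[[-0.085,-0.205,0],[0,0,0],1],[[-0.06,-0.224,0],[0,0,0],1],[[-0.031,-0.236,0],[0,0,0],1],[[0,-0.24,0],[0,0,0],1]]'

```text
clock: 14.4
tcp_pos: [0.4398, 0.0883, 0.0918]
tcp_rot: [-2.888, -1.229, 0.013]
ft_force: [-8.4, -0.5, 17.0]
gripper_width: 0.0213
finger_force: 32.8
```

```bash
python3 st.py
```

```text
ang -93.54501391059159 rad 0.06179692588202829 r [-0.0038 -0.0617  0.0004] f tool [ -6.2159  -5.7047 -17.0261] Ftan -5.851273038554108 Frad 6.078171118143157 0.0213254401169445 0.09177969813743761 14.4
```

Call:
send_rows --rows '[[[0,0,0],[0,0,0],-0.2],[[0,0,0],[0,0,0],-0.2],[[0,0,0],[0,0,0],-0.2],[[0.006,-0.003,-0.006],[0,0,0],-0.2],[[0.006,-0.003,-0.006],[0,0,0],-0.2]]'

```text
clock: 15.02
tcp_pos: [0.4445, 0.093, 0.0951]
tcp_rot: [2.89, 1.232, 0.001]
ft_force: [0.8, -0.0, 0.2]
gripper_width: 0.0513
finger_force: 0.0
```

```bash
python3 st.py
python3 - <<'E'
from h import *
T=pose();np.save("T6.npy",T);im=read_camera("wrist")[:,:,::-1].copy();cv2.imwrite("pics/w6.png",im);print(T)
s=read_camera("side")[:,:,::-1];cv2.imwrite("pics/s6.png",s)
print(wpix(T,T[:3,3]+[0,0,.0365]))
c=cv2.resize(im[200:470,180:450],None,fx=2,fy=2);cv2.imwrite("pics/w6c.png",c)
E
```

```text
ang -87.4124225847335 rad 0.06166703540606987 r [ 0.0028 -0.0616 -0.0029] f tool [ 0.578   0.6077 -0.2293] Ftan 0.6048691276165834 Frad -0.580989409388831 0.05129019028347539 0.09505355691473674 15.025
[[ 0.6925  0.7215  0.0008  0.4445]
 [ 0.7215 -0.6925  0.0003  0.093 ]
 [ 0.0008  0.0003 -1.      0.0951]
 [ 0.      0.      0.      1.    ]]
[310.6688 364.7756]
```

View pics/w6c.png

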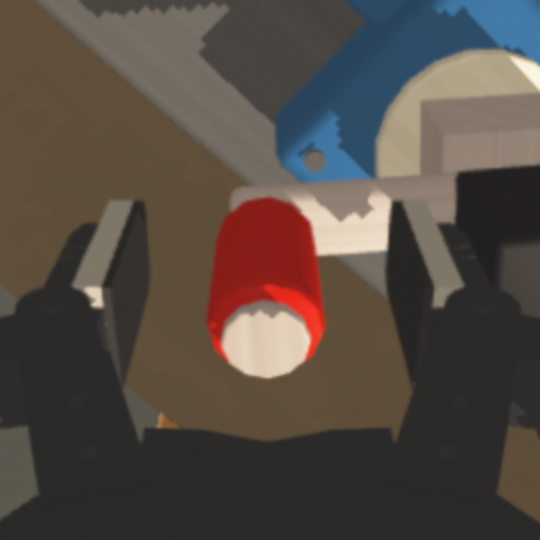

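The knob is well centred between the pads, with the cap at image (313,370), and the crank is still seated. I regrip and go on winding.

Call:
send_rows --rows '[[[0,0,0],[0,0,0],1],[[0,0,0],[0,0,0],1],[[0,0,0],[0,0,0],1],[[0,0,0],[0,0,0],1],[[0.031,0.004,0],[0,0,0],1],[[0.06,0.016,0],[0,0,0],1],[[0.085,0.035,0],[0,0,0],1],[[0.104,0.06,0],[0,0,0],1],[[0.116,0.089,0],[0,0,0],1],[[0.12,0.12,0],[0,0,0],1]]'

```text
clock: 16.38
tcp_pos: [0.5302, 0.0981, 0.095]
tcp_rot: [-2.885, -1.235, -0.004]
ft_force: [0.2, 3.8, 2.4]
gripper_width: 0.021
finger_force: 30.3
```

```bash
sed -i 's/^c=.*/c=np.array([.4881,.0513,.0923])/' st.py; python3 st.py
```

```text
ang -1.8423173307265828 rad 0.06298440887462617 r [ 0.063  -0.002  -0.0026] f tool [ 2.9099 -2.4804 -2.3565] Ftan -2.385547434589886 Frad 2.9881364134666577 0.02101320974045834 0.09500682761724388 16.375
```

Call:
send_rows --rows '[[[-0.008,0.031,0],[0,0,0],1],[[-0.02,0.06,0],[0,0,0],1],[[-0.039,0.085,0],[0,0,0],1],[[-0.064,0.104,0],[0,0,0],1],[[-0.093,0.116,0],[0,0,0],1],[[-0.124,0.12,0],[0,0,0],1],[[-0.155,0.116,0],[0,0,0],1],[[-0.184,0.104,0],[0,0,0],1],[[-0.209,0.085,0],[0,0,0],1],[[-0.228,0.06,0],[0,0,0],1],[[-0.228,0.06,0],[0,0,0],1]]'

```text
clock: 17.75
tcp_pos: [0.47, -0.0045, 0.0942]
tcp_rot: [-2.883, -1.233, -0.002]
ft_force: [3.0, 8.9, -2.5]
gripper_width: 0.0213
finger_force: 29.8
```

```bash
python3 st.py
python3 - <<'E'
from h import *
s=read_camera("side")[:,:,::-1];a=cv2.imread("pics/side4.png")
r=(slice(225,315),slice(240,320))
cv2.imwrite("pics/cmp.png",cv2.resize(np.hstack([a[r],s[r]]),None,fx=4.8,fy=4.8,interpolation=cv2.INTER_CUBIC))
E
```

```text
ang 154.16288094904684 rad 0.05866008654587965 r [-0.0528  0.0256 -0.002 ] f tool [ 8.4553 -3.975   2.4973] Ftan -0.10729634734510345 Frad -9.342462725458951 0.021334890485133824 0.09421107000318504 17.75
```

View pics/cmp.png

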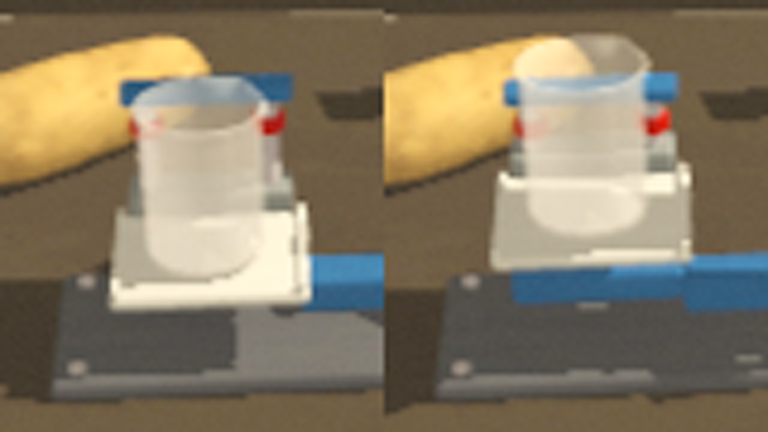

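The stage bracket is now close below the red collars, and the beaker is upright. From here I take small steps and watch the force.

Call:
send_rows --rows '[[[-0.003,-0.01,0],[0,0,0],1],[[-0.006,-0.019,0],[0,0,0],1],[[-0.008,-0.029,0],[0,0,0],1],[[-0.01,-0.039,0],[0,0,0],1],[[-0.01,-0.039,0],[0,0,0],1]]'

```text
clock: 18.42
tcp_pos: [0.4549, 0.0033, 0.0946]
tcp_rot: [-2.889, -1.234, -0.007]
ft_force: [5.7, 6.5, -5.7]
gripper_width: 0.0209
finger_force: 29.8
```

```bash
python3 st.py
```

```text
ang 170.85664408477413 rad 0.058364761921314484 r [-0.0576  0.0093 -0.0024] f tool [ 8.6284 -0.3425  5.7413] Ftan -1.032924115963155 Frad -8.573228831061174 0.020891513710442677 0.09463491945789641 18.425
```

Call:
send_rows --rows '[[[0.001,-0.01,0.002],[0,0,0],1],[[0.002,-0.021,0.003],[0,0,0],1],[[0.003,-0.031,0.003],[0,0,0],1],[[0.004,-0.042,0.003],[0,0,0],1],[[0.004,-0.042,0.003],[0,0,0],1]]'

```text
clock: 19.05
tcp_pos: [0.4406, 0.0171, 0.0937]
tcp_rot: [2.89, 1.231, 0.001]
ft_force: [2.7, -0.1, 5.6]
gripper_width: 0.0212
finger_force: 31.0
```

```bash
python3 st.py
```

```text
ang -169.58182358037297 rad 0.05853343791911053 r [-0.0576 -0.0106 -0.0015] f tool [ 1.7977  1.998  -5.6212] Ftan -1.6399756862264636 Frad -2.129395969790149 0.02122349908977383 0.09374454138166667 19.05
```

Call:
send_rows --rows '[[[0.002,-0.01,0],[0,0,0],1],[[0.005,-0.02,0],[0,0,0],1],[[0.009,-0.03,0],[0,0,0],1],[[0.014,-0.039,0],[0,0,0],1],[[0.014,-0.039,0],[0,0,0],1]]'

```text
clock: 19.68
tcp_pos: [0.4313, 0.0352, 0.0937]
tcp_rot: [2.889, 1.231, 0.0]
ft_force: [2.7, -3.0, 8.3]
gripper_width: 0.021
finger_force: 31.3
```

```bash
python3 st.py
```

```text
ang -149.71298394410763 rad 0.059004242858080834 r [-0.051  -0.0298 -0.0015] f tool [-0.28    4.065  -8.2634] Ftan -3.6513529391892745 Frad -1.8082964360551776 0.020972281335125385 0.0937076766703714 19.675
```

Call:
send_rows --rows '[[[0.006,-0.009,-0.001],[0,0,0],1],[[0.012,-0.017,-0.001],[0,0,0],1],[[0.019,-0.025,-0.001],[0,0,0],1],[[0.027,-0.032,-0.001],[0,0,0],1],[[0.027,-0.032,-0.001],[0,0,0],1]]'

```text
clock: 20.3
tcp_pos: [0.4287, 0.0562, 0.0939]
tcp_rot: [2.889, 1.232, -0.002]
ft_force: [2.9, -2.1, 7.3]
gripper_width: 0.0211
finger_force: 31.5
```

```bash
python3 st.py
```

```text
ang -129.0773089974677 rad 0.059626464307543245 r [-0.0376 -0.0463 -0.0017] f tool [ 0.5494  3.5262 -7.3277] Ftan -1.7963298270829335 Frad -3.083673983331084 0.021099484403544568 0.09391197535239218 20.3
```

Call:
send_rows --rows '[[[0.008,-0.006,0],[0,0,0],1],[[0.017,-0.012,0],[0,0,0],1],[[0.026,-0.017,0],[0,0,0],1],[[0.036,-0.021,0],[0,0,0],1],[[0.036,-0.021,0],[0,0,0],1]]'

```text
clock: 20.92
tcp_pos: [0.433, 0.076, 0.0939]
tcp_rot: [2.889, 1.232, -0.005]
ft_force: [-0.0, -2.4, 11.1]
gripper_width: 0.021
finger_force: 32.2
```

```bash
python3 st.py
```

```text
ang -109.68207343698623 rad 0.06040700574533238 r [-0.0203 -0.0569 -0.0016] f tool [ -1.7391   1.6416 -11.0987] Ftan -2.1904195004258193 Frad -0.9599667501092517 0.021046797091874337 0.09390017582251817 20.925
```

Call:
send_rows --rows '[[[0.01,-0.003,-0.001],[0,0,0],1],[[0.02,-0.005,-0.002],[0,0,0],1],[[0.03,-0.006,-0.002],[0,0,0],1],[[0.041,-0.007,-0.002],[0,0,0],1],[[0.041,-0.007,-0.002],[0,0,0],1]]'

```text
clock: 21.55
tcp_pos: [0.4435, 0.0931, 0.0943]
tcp_rot: [2.89, 1.232, -0.008]
ft_force: [0.6, -2.0, 8.2]
gripper_width: 0.0209
finger_force: 31.6
```

```bash
python3 st.py
```

```text
ang -90.6698297427084 rad 0.06110965381912908 r [-0.0007 -0.0611 -0.002 ] f tool [-0.9885  1.8537 -8.1937] Ftan -1.0101457077579317 Frad -1.8420171257819564 0.020941234847118916 0.09426506226068534 21.55
```

Call:
send_rows --rows '[[[0.01,0.001,0],[0,0,0],1],[[0.021,0.002,0],[0,0,0],1],[[0.031,0.004,0],[0,0,0],1],[[0.041,0.007,0],[0,0,0],1],[[0.041,0.007,0],[0,0,0],1]]'

```text
clock: 22.18
tcp_pos: [0.4591, 0.106, 0.0942]
tcp_rot: [-2.888, -1.232, 0.011]
ft_force: [-2.8, -1.0, 10.8]
gripper_width: 0.0211
finger_force: 31.7
```

```bash
python3 st.py
```

```text
ang -71.73007313785254 rad 0.0618825443541663 r [ 0.0194 -0.0588 -0.0019] f tool [ -2.6219  -1.3419 -10.8532] Ftan -2.9103954723514285 Frad 0.4522723269301683 0.021127221281849608 0.09421363082256846 22.175
```

Call:
send_rows --rows '[[[0.01,0.004,0],[0,0,0],1],[[0.019,0.009,-0.001],[0,0,0],1],[[0.028,0.015,-0.001],[0,0,0],1],[[0.036,0.021,-0.001],[0,0,0],1],[[0.036,0.021,-0.001],[0,0,0],1]]'

```text
clock: 22.8
tcp_pos: [0.477, 0.1133, 0.094]
tcp_rot: [-2.884, -1.231, 0.016]
ft_force: [-4.0, 1.4, 9.3]
gripper_width: 0.0211
finger_force: 31.9
```

```bash
python3 st.py
```

```text
ang -53.94437509519789 rad 0.06295667100485165 r [ 0.0371 -0.0509 -0.0017] f tool [-1.73   -3.8331 -9.2786] Ftan -3.6546272927313446 Frad 2.080612848108144 0.02112836481896696 0.09398985743309232 22.8
```

Call:
send_rows --rows '[[[0.007,0.008,0],[0,0,0],1],[[0.013,0.016,0],[0,0,0],1],[[0.018,0.023,0],[0,0,0],1],[[0.021,0.029,0],[0,0,0],1],[[0.021,0.029,0],[0,0,0],1]]'

```text
clock: 23.42
tcp_pos: [0.4957, 0.1139, 0.0943]
tcp_rot: [-2.881, -1.232, 0.011]
ft_force: [-1.4, 6.0, 5.6]
gripper_width: 0.0212
finger_force: 31.4
```

```bash
python3 st.py
```

```text
ang -36.935982281932056 rad 0.06308953547732847 r [ 0.0504 -0.0379 -0.0019] f tool [ 3.3287 -5.1867 -5.6285] Ftan -2.1454674597584216 Frad 5.777404256533542 0.02116038144889665 0.0942659911095397 23.425
```

Call:
send_rows --rows '[[[0.006,0.009,0],[0,0,0],1],[[0.012,0.018,0],[0,0,0],1],[[0.016,0.027,0],[0,0,0],1],[[0.02,0.037,0],[0,0,0],1],[[0.02,0.037,0],[0,0,0],1]]'

```text
clock: 24.05
tcp_pos: [0.509, 0.1119, 0.0932]
tcp_rot: [-2.869, -1.23, 0.031]
ft_force: [-14.5, 11.0, 17.4]
gripper_width: 0.021
finger_force: 32.5
```

```bash
python3 st.py
python3 - <<'E'
from h import *
s=read_camera("side")[:,:,::-1];a=cv2.imread("pics/side4.png")
r=(slice(225,315),slice(240,320))
cv2.imwrite("pics/cmp2.png",cv2.resize(np.hstack([a[r],s[r]]),None,fx=4.8,fy=4.8,interpolation=cv2.INTER_CUBIC))
E
```

```text
ang -24.843598928393252 rad 0.06411918526793042 r [ 0.0582 -0.0269 -0.0008] f tool [ -2.0541 -18.0631 -17.4494] Ftan -17.25449425702606 Frad 5.725075529909696 0.021019692302196604 0.09317121740840595 24.05
```

The stop is reached: the tangential force has risen to 17 N. I ease off.

Call:
send_rows --rows '[[[-0.004,-0.012,-0.001],[0,0,0],1],[[-0.006,-0.016,-0.002],[0,0,0],1],[[-0.006,-0.016,-0.002],[0,0,0],1]]'

```text
clock: 24.48
tcp_pos: [0.5056, 0.1124, 0.0941]
tcp_rot: [-2.879, -1.231, 0.016]
ft_force: [-3.0, 6.5, 2.9]
gripper_width: 0.0212
finger_force: 30.9
```

```bash
python3 st.py
```

```text
ang -27.808744538589227 rad 0.06354419625118789 r [ 0.0562 -0.0296 -0.0017] f tool [ 2.579  -6.6807 -2.9195] Ftan -4.7060414398419566 Frad 5.397837787464833 0.02120762673389789 0.09405351975684684 24.475
```

Call:
send_rows --rows '[[[0,0,0],[0,0,0],-0.3],[[0,0,0],[0,0,0],-0.3],[[0,0,0],[0,0,0],-0.3],[[0,0,0],[0,0,0],-0.3],[[0,0,-0.06],[0,0,0],-0.3],[[0,0,-0.14],[0,0,0],-0.3],[[0,0,-0.24],[0,0,0],-0.3],[[-0.1,0.1,-0.24],[0,0,0],-0.3],[[-0.2,0.2,-0.24],[0,0,0],-0.3],[[-0.2,0.2,-0.24],[0,0,0],-0.3],[[-0.2,0.2,-0.24],[0,0,0],-0.3]]'

```text
clock: 25.85
tcp_pos: [0.5151, -0.0355, 0.2164]
tcp_rot: [-2.893, -1.225, -0.0]
ft_force: [1.1, 0.5, 0.2]
gripper_width: 0.0552
finger_force: 0.0
```

```bash
python3 st.py
python3 - <<'E'
from h import *
s=read_camera("side")[:,:,::-1];a=cv2.imread("pics/side4.png")
T=pose();w=read_camera("wrist")[:,:,::-1]
r=(slice(225,315),slice(240,380))
A=cv2.resize(np.hstack([s[r],a[r]]),(780,250),interpolation=cv2.INTER_CUBIC)
c=w[0:290,100:600];c=cv2.resize(c,(590,342));c=np.hstack([c,np.zeros((342,190,3),np.uint8)])
cv2.imwrite("pics/fin.png",np.vstack([A,c]))
E
```

```text
ang 118.80917701791036 rad 0.09082556282871612 r [-0.0438  0.0796 -0.1241] f tool [ 1.1067  0.4495 -0.2472] Ftan -1.1863145670326058 Frad -0.139451152456891 0.055249548387377403 0.21637198212725922 25.85
```

View pics/fin.png

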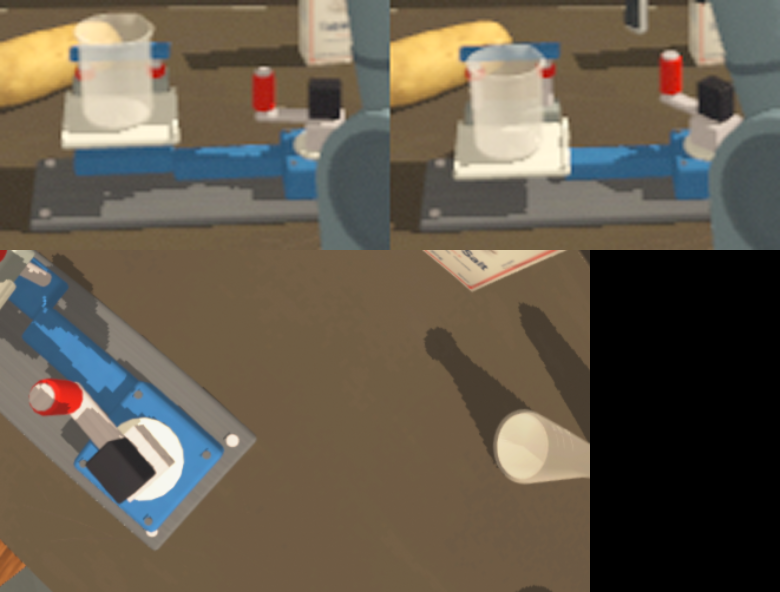

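The crank is on the shaft with its knob pointing towards the stage, and the beaker is upright on the raised stage. I check the crank's height and the knob's angle with numbers.

Run:
```python
from h import *
from scipy.optimize import least_squares
T=pose();w=read_camera("wrist")[:,:,::-1];s=read_camera("side")[:,:,::-1];a=cv2.imread("pics/side4.png")
def blob(im,box):
    h=cv2.cvtColor(np.ascontiguousarray(im),cv2.COLOR_BGR2HSV);m=(((h[...,0]<8)|(h[...,0]>172))&(h[...,1]>150)).astype(np.uint8)
    x0,y0,x1,y1=box;k=np.zeros_like(m);k[y0:y1,x0:x1]=m[y0:y1,x0:x1]
    c=max(cv2.findContours(k,0,1)[0],key=cv2.contourArea);x,y,ww,hh=cv2.boundingRect(c);return x+ww/2-.5,y+hh/2-.5,y,hh
def sp(X):
    m=camera_model("side");p=m["R"]@X+m["t"];return (m["camera_matrix"]@(p/p[2]))[:2]
b0=blob(a,(325,230,350,275));b1=blob(s,(325,230,350,275));print(b0,b1)
C=np.array([.4881,.0513])
X0=np.r_[C+.06*np.array([.6926,.7213]),.108];print("start pred",sp(X0))
for d in(90,80,74,68,60):
    print(d,sp(np.r_[C+.06*np.array([np.cos(np.radians(d)),np.sin(np.radians(d))]),.108]))
bw=blob(w,(100,90,200,170));p=watz(T,bw[:2],.110)[:2]-C;print(bw,p,np.hypot(*p),np.degrees(np.arctan2(p[1],p[0])))
```

```text
(340.5, 251.5, 245, 14) (334.0, 258.0, 252, 13)
start pred [340.1525 251.4784]
90 [334.273  258.2784]
80 [334.575  256.5566]
74 [335.0699 255.5512]
68 [335.7913 254.5796]
60 [337.088  253.3535]
(150.0, 125.0, 110, 31) [0.0059 0.059 ] 0.059268810575463474 84.24334589338903
```

The crank is seated, since its height matches. The knob stands at about 86° in world terms. I grip it once more, more squarely, to confirm the stop by force.

Run:
```python
from h import *
T=pose();print(move(T,[.492,.1105,.155],np.radians(65)),move(T,[.492,.1105,.0945]))
```

```text
[array([ 0.1731, -0.2295,  0.1219]), array([-0.0002,  0.    , -0.1034])] [array([ 0.1732, -0.2294,  0.2429])]
```

Call:
send_rows --rows '[[[0.08,-0.11,0.0],[0,0,-0.05],-0.3],[[0.173,-0.23,0.06],[0,0,-0.103],-0.3],[[0.173,-0.23,0.12],[0,0,-0.103],-0.3],[[0.173,-0.23,0.12],[0,0,-0.103],-0.3],[[0.173,-0.23,0.18],[0,0,-0.103],-0.3],[[0.173,-0.23,0.243],[0,0,-0.103],-0.3],[[0.173,-0.23,0.243],[0,0,-0.103],-0.3],[[0.173,-0.23,0.243],[0,0,-0.103],1],[[0.173,-0.23,0.243],[0,0,-0.103],1],[[0.173,-0.23,0.243],[0,0,-0.103],1],[[0.173,-0.23,0.243],[0,0,-0.103],1]]' --grip_force 25

```text
clock: 27.42
tcp_pos: [0.4933, 0.1089, 0.0962]
tcp_rot: [-2.653, -1.681, -0.004]
ft_force: [-1.6, 1.8, 7.0]
gripper_width: 0.0211
finger_force: 25.9
```

```bash
cat > st2.py <<'E'
from h import *
s=readout.get_state();T=pose(s)
r=T[:2,3]-[.4881,.0513];a=np.arctan2(r[1],r[0]);f=s["ft_force"]
print("world ang",np.degrees(a),"rad",np.hypot(*r),"yaw",np.degrees(np.arctan2(T[1,0],T[0,0])),"pos",T[:3,3],"F",f,"F cw-tan",f[0]*np.sin(a)-f[1]*np.cos(a),s["gripper_width"])
E
python3 st2.py
```

```text
world ang 84.87057998588148 rad 0.05780544451876863 yaw 64.7176693275543 pos [0.4933 0.1089 0.0962] F [-1.6125  1.8456  6.9646] F cw-tan -1.771029718918071 0.02111323970446225
```

Call:
send_rows --rows '[[[0.001,0.003,0],[0,0,0],1],[[0.003,0.005,0],[0,0,0],1],[[0.003,0.005,0],[0,0,0],1]]'

```text
clock: 27.8
tcp_pos: [0.4943, 0.1091, 0.0959]
tcp_rot: [-2.651, -1.68, 0.003]
ft_force: [-5.8, 1.2, 9.9]
gripper_width: 0.0211
finger_force: 26.3
```

```bash
python3 st2.py
```

```text
world ang 83.8988366500927 rad 0.058091810824173924 yaw 64.73959207962369 pos [0.4943 0.1091 0.0959] F [-5.7642  1.2345  9.9076] F cw-tan -5.862735981526106 0.02114543550248935
```

Call:
send_rows --rows '[[[0.001,0.003,0],[0,0,0],1],[[0.003,0.005,0],[0,0,0],1],[[0.003,0.005,0],[0,0,0],1]]'

```text
clock: 28.18
tcp_pos: [0.4957, 0.1094, 0.0954]
tcp_rot: [-2.649, -1.679, 0.007]
ft_force: [-7.5, 0.2, 9.3]
gripper_width: 0.0212
finger_force: 26.4
```

```bash
python3 st2.py
```

```text
world ang 82.51298938118798 rad 0.05856768703878898 yaw 64.7368594372013 pos [0.4957 0.1094 0.0954] F [-7.5009  0.1502  9.2859] F cw-tan -7.456485141677298 0.02124592631085467
```

Force climbs with almost no movement, so this is the stop. I release and withdraw.

Call:
send_rows --rows '[[[0,0,0],[0,0,0],-0.3],[[0,0,0],[0,0,0],-0.3],[[0,0,0],[0,0,0],-0.3],[[0,0,0],[0,0,0],-0.3],[[0,0,-0.06],[0,0,0],-0.3],[[0,0,-0.14],[0,0,0],-0.3],[[0,0,-0.24],[0,0,0],-0.3],[[-0.1,0.1,-0.24],[0,0,0],-0.3],[[-0.2,0.15,-0.24],[0,0,0],-0.3],[[-0.2,0.15,-0.24],[0,0,0],-0.3],[[-0.2,0.15,-0.24],[0,0,0],-0.3]]'

```text
clock: 29.55
tcp_pos: [0.5229, -0.014, 0.2146]
tcp_rot: [-2.655, -1.678, -0.0]
ft_force: [1.4, 1.0, 0.5]
gripper_width: 0.0557
finger_force: 0.0
```

Run:
```python
from h import *
T=pose();s=read_camera("side")[:,:,::-1]
h=cv2.cvtColor(np.ascontiguousarray(s),cv2.COLOR_BGR2HSV);m=(((h[...,0]<8)|(h[...,0]>172))&(h[...,1]>150))[230:275,325:350]
y,x=np.nonzero(m);print("knob side",x.min()+325,x.max()+325,y.min()+230,y.max()+230, readout.get_state()["ft_force"],T[:3,3])
a=cv2.imread("pics/side4.png");
g=cv2.cvtColor(np.ascontiguousarray(s),cv2.COLOR_BGR2GRAY);print("stage col brightness rows",g[262:285,285],"beaker top",g[225:240,282])
f=cv2.imread("pics/s6.png")
```

```text
knob side 330 338 252 264 [-1.3047  0.2834 -0.0007] [ 0.5229 -0.014   0.2146]
stage col brightness rows [220 220 220 219 219 220 223 224 209 187 233 246 246 234 206 149  91  80
  81  82  84  86  85] beaker top [ 65  66  80  91 115 158 161 156 154 149 152 162 176 194 201]
```

The knob is where it was before the second check, so the crank is still seated. I hand the job in.

```bash
python3 -c "
from workcell import *
print(close_job())"
```

```text
the job is handed in; nothing more can be done
None
```

I handed the job in at about 30 s with the crank fully home on the shaft, the stage wound up against its top stop (confirmed by force) and the beaker upright. The push onto the stop peaked at about 17 N, an estimated 1 mm past it against the 1.5 mm limit. I viewed 12 pictures against the limit of 10, and `close_job` returned no verdict.

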